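Lay the copper pipe on the roller stand

ROBOT

A 6-joint arm with a two-finger parallel gripper is mounted at the origin on the work surface. World frame = base frame: x ahead of the robot, y to its left, z up, the work surface at z = 0. Lengths are in mm, angles in rad, forces in N, time in s.
With the tool pointing down it reaches from about 400 to 925 mm from the base axis. Payload 12.5 kg.
Tool frame: the origin (TCP) lies at the very end of the fingers, on their centre line; the grasp point (between the pads) lies 19 mm behind it; z points along the fingers, y is the line along which they close (so a half turn about z gives the same grasp; the last joint's range is limited). The gripper opens to 95 mm and grips with 3 to 60 N. Pads are 20 mm wide; open, the fingers measure 119 mm over their backs; the gripper's body (75 mm by 180 mm) begins 59 mm behind the grasp point.
Start: joints at [-1.269, 0.491, 1.559, -0, 1.092, -0.106], TCP at [247.894, -573.759, 181.061] pointing down, gripper open.
Joint ranges: [-3.1, 3.1], [-0.84, 2.19], [0.05, 2.79], [-1.13, 4.28], [0.06, 2.93], [-2.69, 2.69]. Speed limits (rad/s): [2.22, 2.22, 2.79, 3.14, 3.14, 3.14].

INTERFACE

Orientations are given as [roll, pitch, yaw] about the fixed x, y, z axes, in that order (R = Rz(yaw) Ry(pitch) Rx(roll)).
In Python, from cell import state, imaging, env, spot_in, mark_of gives the robot as it stands. The module is installed in compiled form; this text tells all that it offers.
- The arm moves only by the tool step_arm, never from a script. Its argument "increments" is a list of rows, each an object with "slide": the shift along the tool's x, y, z in m, a list of three; "roll": the turn about the tool's z in rad. A call has 1 to 5 rows; each row is the pose to reach, as a shift and turn from the pose commanded when the call began, along the tool's axes at that moment; what a row does not reach only later rows make up. A row lasts 1/8 s, in which the tool goes at most 62.5 mm and 10.7 degrees, less where a joint would pass 70% of its speed; a pose out of reach is approached as far as the arm can. A call with a gripper value outside its range is refused whole. "fingers" is the opening, from 0 (shut) to 1 (fully open), set as the call begins (left out, the last holds). The fingers move at their own pace and stop on an object; the grip force is fixed at half the most. Time passes only in rows, so rows that repeat a pose let the fingers close. It gives the time, the measured TCP pose, the force, the opening and the grip force at its end, in the units of the state.
- state(): the state, without advancing time (a new reading comes with each control period).
- imaging.read_camera(name): name is "scene" or "top"; returns a dict with "color" (420x560x3 uint8, red, green, blue), "z_map" (420x560 float32, mm along the optical axis (not along the pixel's ray), 0 where there is no reading), "intrinsics" (3x3 intrinsics, pixels), "camera_from_world" (4x4, takes a point from world to camera coordinates). Camera axes: x right, y up, looking along -z (the intrinsics and any distortion apply to the point x, -y, -z); pixel columns grow to the right and rows downward; lengths in mm; the calibration is good to about 2 mm. A picture is of the moment at which its call begins.
- env.job_done(): hands the job in; it is judged then, once.
Trained networks look in the newest picture that a camera, given by its name, has taken for a name from the list of things; names that differ only in an ending like _2 or _b are one class to them, and where a whole thing is asked for, a point or a joint stands for the part that bears it (a point fixed in the world has none). Each returns a list of dicts, best first, with "confidence" (0 to 1); they miss things now and then, are a little off and sometimes report something else, mostly with a low value. They report only what shows in the picture. A call takes as long as a camera call. They do not tell look-alikes from the thing itself.
- spot_in(camera, target): "bbox" ([left, top, right, bottom] in pixels, round what is visible of it).
- mark_of(camera, target): "uv" ([column, row] in pixels: a listed point, or the origin of a listed thing).
The state is a dict: "t": time; "joints": joint angles; "qvel": joint speeds; "tau": joint torques, N m; "eef_pos": TCP position; "tcp_rot": TCP orientation; "ft_force": force on the tool from outside, world axes, zero at the start; "moment": the same for the moment, N m; "opening": opening from 0.0 (shut) to 1.0 (fully open); "grip_force": force on a finger pad.
Only numpy, scipy, OpenCV 4.12 (cv2) and the standard library are available. Lean on these libraries where they do the work, as an engineer would, in place of code of your own. Each camera call takes 0.05 s, during which the arm holds its last target. There are 200 camera calls.

TASK

Take the copper pipe from the wooden rack and lay it on the blue roller stand, in the groove between the two rollers, lying along them and centred so that it sticks out about equally at both ends. Set it down gently: do not drop it and do not set the rollers spinning. Let go and leave it lying still.

Things in the scene. Friction and masses are not known exactly. Their poses are not given: they have to be found in the camera images.
- copper_pipe: Copper pipe, 220 mm long, 42 mm thick, about 0.3 kg, lying level in a rack beside a grey and a white pipe of the same size (parallel, 95 mm apart, any order). Origin: middle of the pipe on its centre line, 45 mm above the table; x runs along the pipe. Ribs 41 mm high carry it 80 mm either side of its middle; between them only a board 15 mm high lies below, so fingers fit beside its middle.
- seat (a point): Where the pipe's middle belongs: its centre line when it lies in the groove midway along the rollers, 78 mm above the table. x along the rollers, y across, z up. Blue fixed stand, base 240 x 150 x 12 mm. Four black wheels 50 mm in diameter, 24 mm wide, centred at x +-75, y +-28, 36 mm below this point. At the middle only the two 10 mm shafts lie between wheels: room for fingers.
- roller_left (a joint): Turn of the roller at +y of the seat (one shaft with two black wheels, turning freely about the seat's x with light bearing friction), rad; 0 at the start.
- roller_right (a joint): The same for the roller at -y of the seat, rad; 0 at the start.
Things that resemble listed ones, but are neither listed nor needed, are in the scene too. Several things have the shape of the copper_pipe; the one meant has the colours described above.

How it is judged (in metres and radians):
At the end, for the whole second after the job is handed in: The copper pipe lies on the roller stand: its middle within 20 mm of the seat point along the rollers, 10 mm across and 8 mm in height, in line with the rollers within 10 degrees, the pipe and rollers at rest (x of copper_pipe in the frame of seat between -0.02 and 0.02 m and y of copper_pipe in the frame of seat between -0.01 and 0.01 m and z of copper_pipe in the frame of seat between -0.008 and 0.008 m and angle between the x axis of copper_pipe and the x axis of seat, either way round below 0.17 rad and linear speed of copper_pipe below 0.02 m/s and angular speed of copper_pipe below 0.3 rad/s and velocity of joint roller_left between -0.3 and 0.3 rad/s and velocity of joint roller_right between -0.3 and 0.3 rad/s); the robot touches nothing.
It fails at once if the copper pipe is dropped: it moves faster than 0.5 m/s with no finger on it (linear speed of copper_pipe above 0.5 m/s and contact force between copper_pipe and the fingers below 0.05 N).
It fails at once if a roller is set spinning: it turns more than 1 rad (57 degrees) from its start (not (value of joint roller_left between -1 and 1 rad and value of joint roller_right between -1 and 1 rad)).
It also fails if it takes over 35 s, if anything falls off the work surface, if the arm or the gripper's body presses on something with over 40 N, if the wrist force passes 120 N, or if a joint passes its speed limit or range.

## Working session

There is one attempt and no reset: what is moved stays moved. The work goes in short steps, Python scripts to look and compute and a tool call to move; the robot and the scene stay as the last step left them, time stands still between calls to the robot, and variables do not carry over. Pictures are saved under pics/ and viewed, at most 10 in all, crops included, and the job is handed in when it is done.

Besides the shell and the picture viewer there is one more tool, called after "Request:" by a JSON object that holds its "name" and its "arguments". step_arm: Moves the arm, as the interface text tells. Its arguments: {"type":"object","properties":{"increments":{"type":"array"},"fingers":{"type":"number"}},"required":["increments"]}

```bash
mkdir -p pics
cat > h.py <<'E'
import numpy as np, cv2
from cell import state, imaging, env, spot_in, mark_of
def cloud(c):
    z=c["z_map"].astype(float);K=np.array(c["intrinsics"]);T=np.linalg.inv(np.array(c["camera_from_world"]))
    v,u=np.mgrid[:z.shape[0],:z.shape[1]]
    p=np.stack([(u-K[0,2])/K[0,0]*z,-(v-K[1,2])/K[1,1]*z,-z,np.ones_like(z)],-1)
    P=(p@T.T)[...,:3]; P[z==0]=np.nan
    return P
def onplane(c,uv,h):
    K=np.array(c["intrinsics"]);T=np.linalg.inv(np.array(c["camera_from_world"]))
    d=T[:3,:3]@np.array([(uv[0]-K[0,2])/K[0,0],-(uv[1]-K[1,2])/K[1,1],-1]);o=T[:3,3]
    return o+d*(h-o[2])/d[2]
E
python3 - <<'E'
from h import *
s=state();print(s)
ims=[]
for n in("top","scene"):
    c=imaging.read_camera(n);np.savez(n+"0.npz",**{k:np.array(v) for k,v in c.items()})
    cv2.imwrite(f"pics/{n}0.png",c["color"][...,::-1])
    for t,h in(("copper_pipe",45),("seat",78)):
        for f in mark_of(n,t)[:4]:print(n,t,f,onplane(c,f["uv"],h).round(1))
E
```

```text
{'t': 0.0, 'joints': array([-1.26859101e+00,  4.91541489e-01,  1.55947867e+00, -1.90024781e-05,
        1.09173267e+00, -1.05579676e-01]), 'qvel': array([ 6.44704938e-04, -1.47321352e-05,  1.45674289e-03, -1.95309233e-03,
       -1.74229217e-04, -3.02714538e-04]), 'tau': array([-1.20783579e-04, -6.12645078e+01, -2.58183450e+01,  6.93712919e-02,
        4.82155848e-02, -1.51676049e-04]), 'eef_pos': array([ 247.79645353, -573.4441867 ,  180.46294877]), 'tcp_rot': array([-3.14043717e+00, -1.05503613e-04,  4.07793704e-01]), 'ft_force': array([-0.82787255,  0.12078396, -0.07556761]), 'moment': array([ 0.03329264,  0.03088485, -0.00640288]), 'grip_force': 0.0, 'opening': 0.999922389976508}
top copper_pipe {'uv': [128.1, 246.7], 'confidence': 0.98} [297.6 512.4  45. ]
top copper_pipe {'uv': [215.8, 261.0], 'confidence': 0.78} [253.7 267.1  45. ]
top copper_pipe {'uv': [244.0, 161.6], 'confidence': 0.67} [537.2 187.4  45. ]
top seat {'uv': [382.7, 146.3], 'confidence': 0.57} [ 566.4 -206.4   78. ]
scene copper_pipe {'uv': [365.8, 208.9], 'confidence': 0.77} [272.6 275.5  45. ]
scene copper_pipe {'uv': [213.7, 169.8], 'confidence': 0.74} [ 317.4 -170.6   45. ]
scene copper_pipe {'uv': [454.0, 253.5], 'confidence': 0.59} [332.7 516.4  45. ]
scene copper_pipe {'uv': [280.9, 252.6], 'confidence': 0.57} [534.8 190.6  45. ]
scene seat {'uv': [137.8, 195.5], 'confidence': 0.85} [ 566.5 -211.8   78. ]
```

View pics/top0.png

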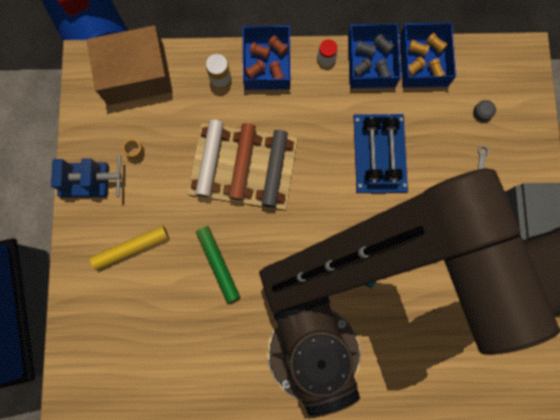

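View pics/scene0.png

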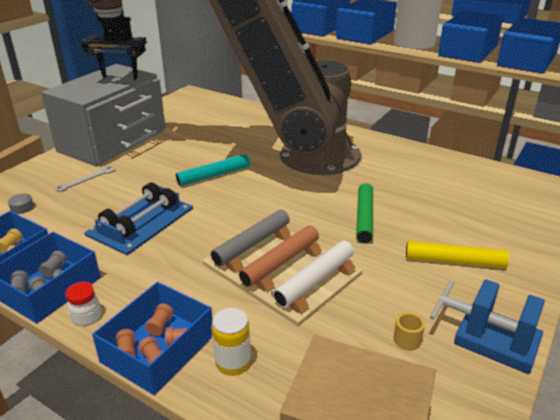

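In the top view the rack at about (243,165) holds a white pipe (209,158), a copper-brown one (243,161) and a grey one (275,168). Yellow (128,247), green (217,264) and teal pipes lie loose on the table. Only the one at (243,161) is copper and in the rack, so I take that as the pipe. The blue roller stand with four black wheels is at (381,152). I'll measure both next and confirm with a crop.

Run:
```python
from h import *
crops=[]
for n,box,sb in(("top",(195,110,300,215),(345,105,415,200)),("scene",(195,200,365,320),(80,175,200,255))):
    c=dict(np.load(n+"0.npz"));P=cloud(c);im=c["color"];hsv=cv2.cvtColor(im,cv2.COLOR_RGB2HSV).astype(int)
    v,u=np.mgrid[:420,:560];inb=lambda b:(u>b[0])&(u<b[2])&(v>b[1])&(v<b[3])
    m=inb(box)&(hsv[...,0]<12)&(hsv[...,1]>130)&(P[...,2]>50)&(P[...,2]<75)
    # largest component
    k,l,st,_=cv2.connectedComponentsWithStats(m.astype(np.uint8));i=1+st[1:,4].argmax();m=l==i
    Q=P[m];ctr=Q.mean(0);w,V=np.linalg.eigh(np.cov(Q[:,:2].T));a=V[:,1];t=(Q[:,:2]-ctr[:2])@a;b=(Q[:,:2]-ctr[:2])@V[:,0]
    mid=ctr[:2]+a*(t.min()+t.max())/2
    print(n,"pipe n",len(Q),"mid",mid.round(1),"axisdeg",np.degrees(np.arctan2(a[1],a[0])).round(1),"len",np.ptp(t).round(1),"wid",np.ptp(b).round(1),"bmid",(ctr[:2]+V[:,0]*(b.min()+b.max())/2).round(1),"ztop",np.percentile(Q[:,2],98).round(1))
    m=inb(sb)&(P[...,2]>52)&(P[...,2]<75)
    k,l,st,_=cv2.connectedComponentsWithStats(m.astype(np.uint8))
    for i in range(1,k):
        if st[i,4]>5:
            q=P[l==i];print("  wheel",st[i,4],q.mean(0).round(1),np.ptp(q[:,:2],axis=0).round(1),q.max(0).round(1)[2])
    m=inb(sb)&(P[...,2]>4)&(P[...,2]<22)&(hsv[...,0]>100)&(hsv[...,0]<125)&(hsv[...,1]>130)
    q=P[m][:,:2].astype(np.float32);print("  base",cv2.minAreaRect(q))
    x0,y0,x1,y1=box;crops.append(cv2.resize(im[y0:y1,x0:x1],(390,390),interpolation=cv2.INTER_CUBIC))
cv2.imwrite("pics/crop.png",np.hstack(crops)[...,::-1])
```

```text
top pipe n 970 mid [537.  191.3] axisdeg 169.9 len 221.0 wid 40.9 bmid [535.8 192.8] ztop 70.9
  wheel 139 [ 640.2 -182.7   62.1] [27.  46.7] 73.5
  wheel 140 [ 640.3 -238.9   62.1] [27.6 44.8] 73.2
  wheel 146 [ 491.  -182.4   62.1] [27.3 45.4] 72.1
  wheel 142 [ 490.6 -238.2   62.3] [25.7 46.1] 74.6
  base ((566.593017578125, -210.23822021484375), (145.49227905273438, 236.78482055664062), 89.4015121459961)
scene pipe n 1033 mid [545.4 202.5] axisdeg 169.8 len 219.1 wid 38.3 bmid [552.9 195.4] ztop 68.9
  wheel 288 [ 499.7 -204.4   61.5] [ 41.9 100. ] 71.5
  wheel 348 [ 649.8 -203.8   61.8] [ 29.5 100.6] 71.3
  wheel 10 [ 672.8 -244.    53.1] [ 6.1 17.9] 55.5
  wheel 76 [ 780.5 -156.2   66.7] [12.2 50.1] 75.0
  base ((574.8312377929688, -206.79296875), (149.53164672851562, 238.05361938476562), 89.01322937011719)
```

View pics/crop.png

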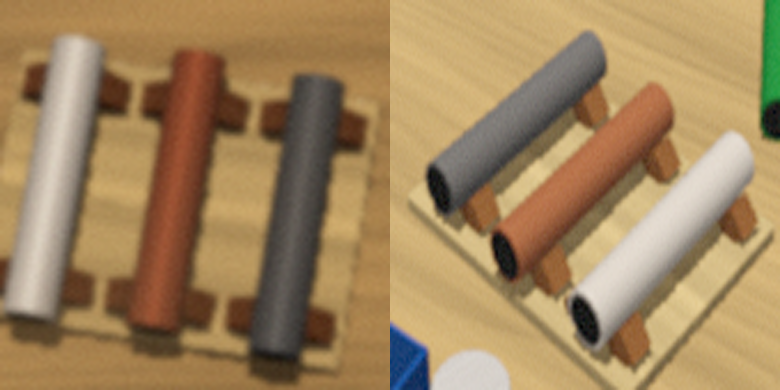

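The crop confirms it: the middle pipe of the rack is copper, with grey and white beside it. Pipe middle is about (537,190) with its axis at -10°, top at about 66–70 as expected. The wheels average to a seat of about (565.7,-210.6) with its axis at about 0°; their spacing of 149.5 x 56 matches the description. Next I check that the travel path is clear.

Run:
```python
from h import *
for n in("scene","top"):
    P=cloud(dict(np.load(n+"0.npz")))
    for x0 in range(200,700,100):
        row=[]
        for y0 in range(-750,350,100):
            q=P[(abs(P[...,0]-x0-50)<50)&(abs(P[...,1]-y0-50)<50)]
            z=q[:,2];z=z[z<1500];row.append(int(np.percentile(z,97)) if len(z)>5 else -1)
        print(n,x0,row)
```

```text
scene 200 [336, 429, 437, 5, 5, 44, 504, 498, 365, 40, 43]
scene 300 [204, 454, 203, 5, 20, 44, 502, 4, 4, 4, 43]
scene 400 [202, 202, 196, 5, 5, 68, 14, 4, 67, 67, 67]
scene 500 [5, 5, 10, 4, 47, 65, 14, 4, 67, 67, 67]
scene 600 [4, 5, 36, 4, 40, 67, 14, 14, 65, 66, 66]
top 200 [-1, 204, 202, 681, 766, 776, 741, 568, 375, 39, 44]
top 300 [-1, 204, 202, -1, 745, 776, 748, 6, 6, 6, 43]
top 400 [5, 203, 203, 6, 54, 66, 11, 6, 68, 67, 66]
top 500 [5, 6, 10, 5, 16, 59, 13, 16, 68, 68, 67]
top 600 [5, 6, 36, 5, 54, 67, 13, 7, 65, 66, 67]
```

Request:
{"name": "step_arm", "arguments": {"increments": [{"slide":[0,0,-0.06],"roll":0},{"slide":[0,0,-0.12],"roll":0},{"slide":[0.04,-0.041,-0.12],"roll":0.1},{"slide":[0.08,-0.082,-0.12],"roll":0.2},{"slide":[0.12,-0.123,-0.12],"roll":0.3}], "fingers": 1}}

```text
t: 0.92
eef_pos: [309.5, -411.5, 301.1]
tcp_rot: [3.141, -0.0, 0.104]
ft_force: [0.7, -0.3, 0.5]
opening: 1.004
grip_force: 0.0
```

Request:
{"name": "step_arm", "arguments": {"increments": [{"slide":[0.027,-0.053,0],"roll":0.06},{"slide":[0.054,-0.106,0],"roll":0.12},{"slide":[0.081,-0.159,0],"roll":0.18},{"slide":[0.108,-0.212,0],"roll":0.24},{"slide":[0.135,-0.265,0],"roll":0.284}]}}

```text
t: 1.55
eef_pos: [415.3, -133.4, 301.3]
tcp_rot: [3.141, -0.001, -0.178]
ft_force: [0.9, -0.4, 0.5]
opening: 1.004
grip_force: 0.0
```

Request:
{"name": "step_arm", "arguments": {"increments": [{"slide":[0.011,-0.06,0],"roll":0},{"slide":[0.022,-0.12,0],"roll":0},{"slide":[0.033,-0.18,0],"roll":0},{"slide":[0.044,-0.24,0.02],"roll":0},{"slide":[0.054,-0.295,0.05],"roll":0}]}}

```text
t: 2.17
eef_pos: [519.8, 145.8, 252.3]
tcp_rot: [-3.141, -0.002, -0.176]
ft_force: [0.3, -1.0, 0.3]
opening: 1.0
grip_force: 0.0
```

Request:
{"name": "step_arm", "arguments": {"increments": [{"slide":[0.0091,-0.0467,0.03],"roll":0},{"slide":[0.0091,-0.0467,0.08],"roll":0},{"slide":[0.0091,-0.0467,0.08],"roll":0}]}}

```text
t: 2.55
eef_pos: [534.5, 187.9, 169.5]
tcp_rot: [3.139, 0.006, -0.175]
ft_force: [-0.2, -0.1, 0.4]
opening: 1.001
grip_force: 0.0
```

Run:
```python
from h import *
s=state();print(s["joints"].round(2),s["eef_pos"],s["tcp_rot"],s["t"])
c=imaging.read_camera("scene");cv2.imwrite("pics/s1.png",cv2.resize(c["color"][150:340,170:420],(800,600))[...,::-1])
```

```text
[ 0.22  0.42  1.71 -0.    1.01  1.97] [534.45361554 187.90492849 169.5246962 ] [ 3.13893049  0.00597209 -0.17535867] 2.55
```

View pics/s1.png

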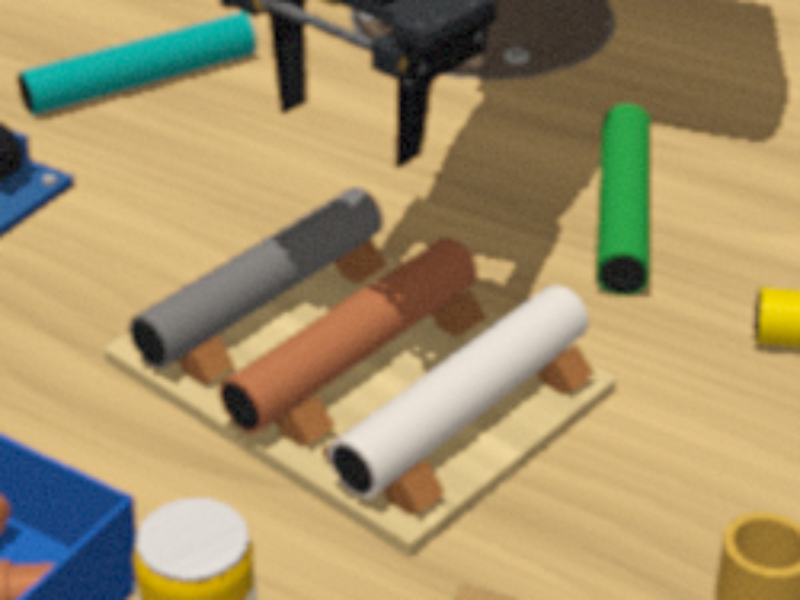

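The gripper is above the rack, with the copper pipe still in the middle. In the crop it runs from (240,400) to (450,260), with free gaps on both sides. I'll descend part-way with the fingers narrowed a little.

Request:
{"name": "step_arm", "arguments": {"increments": [{"slide":[0,0,0.03],"roll":0},{"slide":[0,0,0.06],"roll":0},{"slide":[0,0,0.08],"roll":0},{"slide":[0,0,0.08],"roll":0},{"slide":[0,0,0.08],"roll":0}], "fingers": 0.82}}

```text
t: 3.22
eef_pos: [537.3, 187.8, 94.3]
tcp_rot: [-3.141, -0.003, -0.177]
ft_force: [-0.2, -0.1, -0.2]
opening: 0.819
grip_force: 0.0
```

Request:
{"name": "step_arm", "arguments": {"increments": [{"slide":[0,-0.0015,0.025],"roll":0},{"slide":[0,-0.0015,0.05],"roll":0},{"slide":[0,-0.0015,0.066],"roll":0},{"slide":[0,-0.0015,0.066],"roll":0}]}}

```text
t: 3.72
eef_pos: [536.5, 189.3, 26.3]
tcp_rot: [3.141, 0.0, -0.176]
ft_force: [-0.3, 1.0, 0.7]
opening: 0.825
grip_force: 0.0
```

Request:
{"name": "step_arm", "arguments": {"increments": [{"slide":[0,0,0],"roll":0},{"slide":[0,0,0],"roll":0},{"slide":[0,0,0],"roll":0},{"slide":[0,0,0],"roll":0},{"slide":[0,0,0],"roll":0}], "fingers": 0.3}}

```text
t: 4.35
eef_pos: [536.9, 190.0, 26.7]
tcp_rot: [-3.14, -0.001, -0.177]
ft_force: [-3.6, 15.1, 12.7]
opening: 0.35
grip_force: 9.2
```

Request:
{"name": "step_arm", "arguments": {"increments": [{"slide":[0,0,0],"roll":0},{"slide":[0,0,0],"roll":0}]}}

```text
t: 4.6
eef_pos: [537.3, 191.4, 27.6]
tcp_rot: [-3.138, -0.002, -0.177]
ft_force: [-3.0, 14.2, 11.5]
opening: 0.303
grip_force: 8.9
```

Run:
```python
from h import *
print({k:v for k,v in state().items() if k in("ft_force","moment","opening","grip_force","eef_pos")})
c=imaging.read_camera("scene");cv2.imwrite("pics/s2.png",cv2.resize(c["color"][170:340,180:400],(800,600))[...,::-1])
```

```text
{'eef_pos': array([537.26224588, 191.40466197,  27.56916055]), 'ft_force': array([-2.98123392, 14.23180865, 11.48962034]), 'moment': array([2.95419864, 0.63778458, 0.04723842]), 'grip_force': 8.938777420917177, 'opening': 0.3028154616647021}
```

View pics/s2.png

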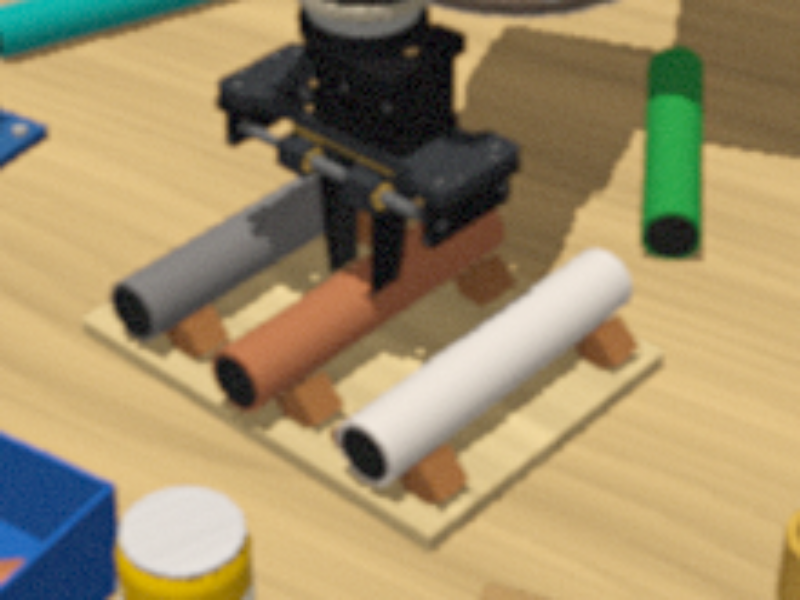

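The right finger tip appears on the copper pipe's upper flank at crop (385,290), the opening (0.30) is below the pipe's width, and there's a side force. This isn't a proper grasp, so I'm checking the geometry against the picture.

Run:
```python
from h import *
def proj(c,p):
    q=np.array(c["camera_from_world"])@np.r_[p,1];K=np.array(c["intrinsics"]);return (K[0,0]*q[0]/-q[2]+K[0,2], K[1,1]*-q[1]/-q[2]+K[1,2])
for n,box in(("scene",(195,180,400,340)),("top",(195,110,300,215))):
    c=imaging.read_camera(n);P=cloud(c);im=c["color"];hsv=cv2.cvtColor(im,cv2.COLOR_RGB2HSV).astype(int)
    s=state();e=s["eef_pos"];y=s["tcp_rot"][2];ty=np.array([np.sin(y),-np.cos(y),0])
    for k in(-1,1):print(n,"tip",k,np.round(proj(c,e+k*ty*21),1))
    v,u=np.mgrid[:420,:560]
    m=(u>box[0])&(u<box[2])&(v>box[1])&(v<box[3])&(hsv[...,0]<12)&(hsv[...,1]>120)&(P[...,2]>50)&(P[...,2]<100)
    Q=P[m]
    A=np.array([np.cos(-.176),np.sin(-.176)]);N=np.array([-A[1],A[0]])
    t=Q[:,:2]@A;b=Q[:,:2]@N
    for lo in range(380,620,40):
        k=(t>lo)&(t<lo+40)
        if k.sum()>8:print(n,lo,k.sum(),"b range",np.percentile(b[k],[3,50,97]).round(1),"z",np.percentile(Q[k,2],[50,97]).round(1), "b of top",np.median(b[k][Q[k,2]>np.percentile(Q[k,2],80)]).round(1))
    print("t range",t.min(),t.max(),"tcp t,b",e[:2]@A,e[:2]@N)
    # dark finger points near pipe
    d=(im.max(2)<60)&(P[...,2]>20)&(P[...,2]<110)&(np.hypot(P[...,0]-e[0],P[...,1]-e[1])<80)&(abs(P[...,:2]@N-e[:2]@N)<45)
    D=P[d];print("dark n",len(D))
    if len(D):
        bb=D[:,:2]@N;print("b",np.percentile(bb,[2,25,50,75,98]).round(1),"zmin",np.percentile(D[:,2],2))
    if n=="scene":cv2.imwrite("pics/s3.png",cv2.resize(im[215:275,250:330],(800,600),interpolation=cv2.INTER_CUBIC)[...,::-1])
```

```text
scene tip -1 [287.6 263.5]
scene tip 1 [273.8 255.5]
scene 380 51 b range [297.2 301.7 306. ] z [57.1 63.4] b of top 298.2
scene 420 112 b range [275.4 300.6 305.7] z [59.4 67.6] b of top 283.4
scene 460 129 b range [274.6 300.7 307.2] z [60.5 91.5] b of top 291.8
scene 500 183 b range [275.4 296.6 305.1] z [63.5 69.9] b of top 286.2
scene 540 187 b range [278.8 296.2 305.5] z [63.3 69.2] b of top 284.0
scene 580 181 b range [274.3 295.5 305.8] z [62.4 68.9] b of top 284.5
t range 394.29773558803436 612.1912276569626 tcp t,b 495.4029435217344 282.5215100193232
dark n 254
b [260.8 267.1 269.6 303.8 307.6] zmin 66.67247980467789
top tip -1 [235.9 162.1]
top tip 1 [250.1 164.3]
t range 570.5297014403465 570.5297014403465 tcp t,b 495.3854268185213 282.52914727866204
dark n 0
```

View pics/s3.png

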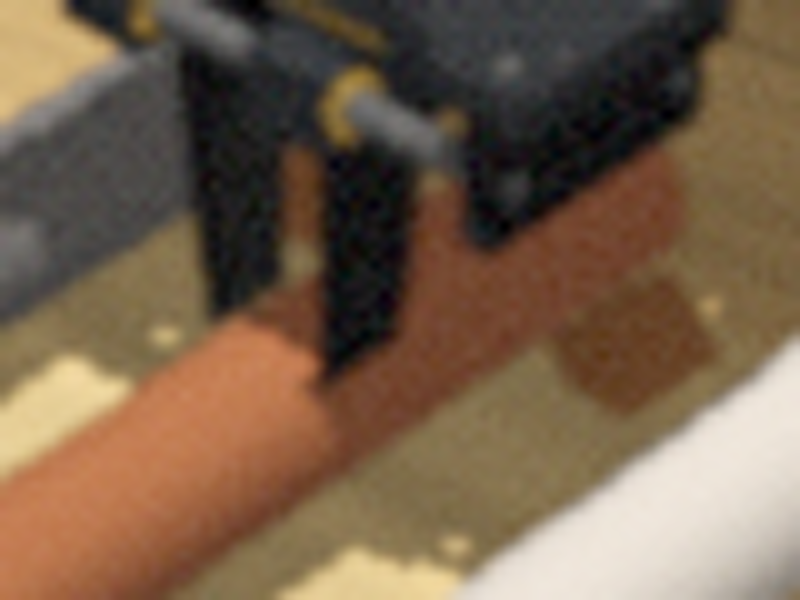

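Run:
```python
from h import *
c=dict(np.load("scene0.npz"))
def proj(p):
    q=np.array(c["camera_from_world"])@np.r_[p,1];K=np.array(c["intrinsics"]);return np.array((K[0,0]*q[0]/-q[2]+K[0,2], K[1,1]*-q[1]/-q[2]+K[1,2])).round(1)
y=-.1754;ty=np.array([np.sin(y),-np.cos(y),0])
for k in(-59,-47,47,59):
    for z in(169,200):print("s1",k,z,proj(np.array([534.45,187.9,z])+k*ty))
for k in(-14,-26,14,26):
    for z in(27,45,60):print("s3",k,z,proj(np.array([537.3,191.4,z])+k*ty))
```

```text
s1 -59 169 [301.1 216.2]
s1 -59 200 [301.4 203.5]
s1 -47 169 [296.7 214. ]
s1 -47 200 [296.9 201.3]
s1 47 169 [263.8 197.6]
s1 47 200 [263.5 185.3]
s1 59 169 [259.8 195.6]
s1 59 200 [259.4 183.3]
s3 -14 27 [285.3 262.3]
s3 -14 45 [285.3 256. ]
s3 -14 60 [285.3 250.6]
s3 -26 27 [289.3 264.6]
s3 -26 45 [289.4 258.2]
s3 -26 60 [289.4 252.9]
s3 14 27 [276.1 257. ]
s3 14 45 [276.  250.7]
s3 14 60 [276.  245.4]
s3 26 27 [272.2 254.8]
s3 26 45 [272.1 248.5]
s3 26 60 [272.  243.2]
```

Both earlier pictures put the finger tips about 30 mm higher than reported. The opening agrees: at a 29 mm chord the tips rest on the pipe at a height of about 60. I'll open, then measure the true tip height from depth.

Request:
{"name": "step_arm", "arguments": {"increments": [{"slide":[0,0,0],"roll":0},{"slide":[0,0,0],"roll":0},{"slide":[0,0,-0.03],"roll":0},{"slide":[0,0,-0.07],"roll":0},{"slide":[0,0,-0.07],"roll":0}], "fingers": 0.82}}

```text
t: 5.38
eef_pos: [537.7, 189.5, 98.6]
tcp_rot: [-3.14, -0.004, -0.176]
ft_force: [0.4, 0.2, 0.7]
opening: 0.769
grip_force: 0.0
```

Run:
```python
from h import *
s=state();e=s["eef_pos"];print(e,s["tcp_rot"],s["ft_force"],s["moment"],s["opening"])
c=imaging.read_camera("scene");P=cloud(c);im=c["color"]
y=s["tcp_rot"][2];A=np.array([np.cos(y),np.sin(y)]);N=np.array([-A[1],A[0]])
a=(P[...,:2]-e[:2])@A;b=(P[...,:2]-e[:2])@N
m=(im.max(2)<75)&(abs(a)<60)&(abs(b)<80)&(P[...,2]>75)&(P[...,2]<200)
for zl in range(75,200,8):
    k=m&(P[...,2]>=zl)&(P[...,2]<zl+8)
    for sg in(-1,1):
        kk=k&(sg*b>0)
        if kk.sum()>2:print(zl,sg,kk.sum(),"a",np.percentile(a[kk],[5,50,95]).round(),"b",np.percentile(b[kk],[5,50,95]).round())
cv2.imwrite("pics/s4.png",cv2.resize(im[160:300,200:387],(800,600),interpolation=cv2.INTER_CUBIC)[...,::-1])
```

```text
[537.72171928 189.45328596  98.56637744] [-3.14014775 -0.00412371 -0.17633539] [0.39838775 0.15875465 0.66794957] [ 0.04118474  0.05502954 -0.01474185] 0.7691711559079384
131 -1 4 a [ 1. 10. 11.] b [-39. -38. -37.]
131 1 18 a [-8.  5. 13.] b [38. 40. 42.]
139 -1 21 a [-3.  5. 11.] b [-39. -37. -34.]
139 1 15 a [-6.  9. 14.] b [39. 42. 44.]
147 -1 19 a [-5.  8. 13.] b [-40. -39. -35.]
147 1 25 a [-6.  8. 15.] b [39. 44. 46.]
155 -1 21 a [-2.  7. 12.] b [-40. -36. -35.]
155 1 26 a [-4.  9. 13.] b [37. 44. 46.]
163 -1 28 a [-3.  5. 14.] b [-41. -38. -35.]
163 1 25 a [-2. 10. 13.] b [38. 45. 47.]
171 -1 20 a [-3.  8. 14.] b [-41. -38. -36.]
171 1 25 a [-3. 11. 13.] b [41. 46. 48.]
179 -1 30 a [-4.  8. 15.] b [-43. -38. -35.]
179 1 24 a [ 2. 11. 15.] b [39. 46. 48.]
187 -1 31 a [-4.  6. 14.] b [-44. -39. -36.]
187 1 18 a [ 6. 12. 14.] b [40. 46. 49.]
195 -1 13 a [ 2. 11. 14.] b [-43. -39. -37.]
195 1 7 a [ 9. 12. 14.] b [45. 48. 50.]
```

View pics/s4.png

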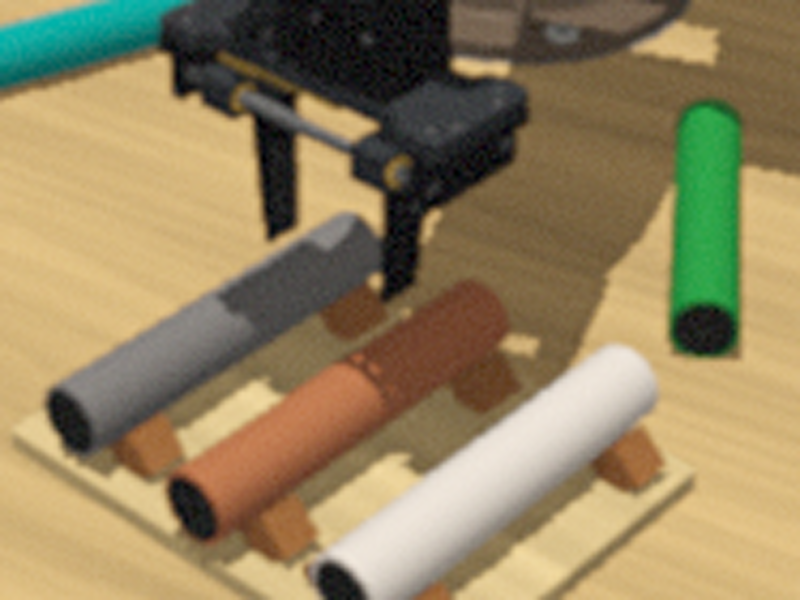

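The depth image shows the tips at about 131 when the report says 98.6, so the true tips are about 32 mm above the reported TCP. Sideways they agree. The pipe is undisturbed. I'll re-approach deeper, in steps, watching the force.

Request:
{"name": "step_arm", "arguments": {"increments": [{"slide":[0.003,-0.003,0.02],"roll":0},{"slide":[0.003,-0.003,0.045],"roll":0},{"slide":[0.003,-0.003,0.07],"roll":0},{"slide":[0.003,-0.003,0.08],"roll":0},{"slide":[0.003,-0.003,0.08],"roll":0}]}}

```text
t: 6.05
eef_pos: [539.4, 191.6, 15.3]
tcp_rot: [3.141, 0.002, -0.176]
ft_force: [-0.9, 0.2, -0.3]
opening: 0.82
grip_force: 0.0
```

Request:
{"name": "step_arm", "arguments": {"increments": [{"slide":[0,0,0.008],"roll":0},{"slide":[0,0,0.016],"roll":0},{"slide":[0,0,0.021],"roll":0},{"slide":[0,0,0.021],"roll":0}]}}

```text
t: 6.55
eef_pos: [539.8, 191.8, -5.1]
tcp_rot: [3.141, 0.0, -0.176]
ft_force: [-0.1, 0.1, 0.1]
opening: 0.823
grip_force: 0.0
```

No contact at a reported -5 (true tip about 27), which confirms the offset. Closing now.

Request:
{"name": "step_arm", "arguments": {"increments": [{"slide":[0,0,0],"roll":0},{"slide":[0,0,0],"roll":0},{"slide":[0,0,0],"roll":0},{"slide":[0,0,0],"roll":0},{"slide":[0,0,0],"roll":0}], "fingers": 0.3}}

```text
t: 7.18
eef_pos: [540.5, 193.1, -4.3]
tcp_rot: [-3.14, -0.001, -0.176]
ft_force: [-0.8, 10.8, 3.0]
opening: 0.437
grip_force: 30.0
```

Request:
{"name": "step_arm", "arguments": {"increments": [{"slide":[0,0,0],"roll":0},{"slide":[0,0,0],"roll":0}]}}

```text
t: 7.42
eef_pos: [540.5, 193.1, -4.3]
tcp_rot: [-3.14, -0.002, -0.176]
ft_force: [-0.2, 9.9, 3.2]
opening: 0.434
grip_force: 30.0
```

The opening of 0.434 gives 41 mm and the grip is 30 N, so this is a proper grasp. Lifting gently.

Request:
{"name": "step_arm", "arguments": {"increments": [{"slide":[0,-0.001,-0.008],"roll":0},{"slide":[0,-0.002,-0.025],"roll":0},{"slide":[0,-0.002,-0.06],"roll":0},{"slide":[0,-0.002,-0.11],"roll":0},{"slide":[0,-0.002,-0.16],"roll":0}]}}

```text
t: 8.05
eef_pos: [539.9, 193.5, 157.7]
tcp_rot: [3.141, -0.0, -0.176]
ft_force: [1.0, 0.5, -3.3]
opening: 0.433
grip_force: 30.0
```

Request:
{"name": "step_arm", "arguments": {"increments": [{"slide":[0,0,0],"roll":0},{"slide":[0,0,0],"roll":0}]}}

```text
t: 8.3
eef_pos: [539.7, 193.5, 155.0]
tcp_rot: [3.141, 0.001, -0.176]
ft_force: [-0.4, -0.2, -2.9]
opening: 0.437
grip_force: 30.0
```

```bash
cat >> h.py <<'E'
def pipe(n,yaw,zr,e):
    c=imaging.read_camera(n);P=cloud(c);hsv=cv2.cvtColor(c["color"],cv2.COLOR_RGB2HSV).astype(int)
    m=(hsv[...,0]<12)&(hsv[...,1]>120)&(P[...,2]>zr[0])&(P[...,2]<zr[1])&(np.hypot(P[...,0]-e[0],P[...,1]-e[1])<140)
    k,l,st,_=cv2.connectedComponentsWithStats(cv2.dilate(m.astype(np.uint8),np.ones((25,25))));
    m&=(l==1+st[1:,4].argmax());Q=P[m]
    A=np.array([np.cos(yaw),np.sin(yaw)]);N=np.array([-A[1],A[0]]);t=(Q[:,:2]-e[:2])@A;b=(Q[:,:2]-e[:2])@N
    top=Q[:,2]>np.percentile(Q[:,2],70)
    f=np.polyfit(t,b,1);g=np.polyfit(t[top],Q[top,2],1)
    print(n,len(Q),"t",t.min().round(1),t.max().round(1),"mid",((t.min()+t.max())/2).round(1),"b",np.percentile(b,[2,50,98]).round(1),"slope",f[0].round(3),"z",np.percentile(Q[:,2],[2,50,90,97]).round(1),"zslope",g[0].round(3))
    return c
E
python3 - <<'E'
from h import *
s=state();e=s["eef_pos"];print(e,s["tcp_rot"],s["ft_force"],s["moment"],s["opening"],s["grip_force"],s["joints"].round(2))
for n in("scene","top"):pipe(n,s["tcp_rot"][2],(120,240),e)
E
```

```text
[539.67483168 193.52357823 155.03696826] [ 3.14121555e+00  5.22979899e-04 -1.76374276e-01] [-0.42051005 -0.21685475 -2.87385334] [0.05972472 0.01800644 0.01551629] 0.4366673873165169 29.998290538787842 [ 0.23  0.45  1.72 -0.    0.98  1.98]
scene 890 t -103.9 113.9 mid 5.0 b [-9.  16.6 23.6] slope -0.034 z [199.  217.2 226.1 227.5] zslope -0.012Traceback (most recent call last):
  File "<stdin>", line 3, in <module>
  File "h.py", line 17, in pipe
    m&=(l==1+st[1:,4].argmax());Q=P[m]
             ~~~~~~~~~~~~~~~^^
ValueError: attempt to get argmax of an empty sequence
```

The pipe is held: weight about 2.9 N, level, and its middle about 4 mm ahead of the TCP along the tool's x. I'll carry it over to the stand.

Request:
{"name": "step_arm", "arguments": {"increments": [{"slide":[0.005,0.02,0],"roll":-0.01},{"slide":[0.014,0.06,0],"roll":-0.03},{"slide":[0.025,0.105,0],"roll":-0.055},{"slide":[0.036,0.152,0],"roll":-0.08},{"slide":[0.047,0.2,0],"roll":-0.1}]}}

```text
t: 9.02
eef_pos: [550.9, -12.8, 153.9]
tcp_rot: [-3.142, 0.002, -0.075]
ft_force: [0.2, 0.1, -4.4]
opening: 0.437
grip_force: 30.0
```

Request:
{"name": "step_arm", "arguments": {"increments": [{"slide":[0.007,0.047,0],"roll":-0.02},{"slide":[0.014,0.094,0],"roll":-0.04},{"slide":[0.021,0.137,0],"roll":-0.06},{"slide":[0.025,0.162,0],"roll":-0.07},{"slide":[0.027,0.172,0],"roll":-0.076}]}}

```text
t: 9.65
eef_pos: [564.8, -186.0, 153.8]
tcp_rot: [-3.141, 0.002, -0.002]
ft_force: [0.2, -0.6, -3.0]
opening: 0.436
grip_force: 30.0
```

Request:
{"name": "step_arm", "arguments": {"increments": [{"slide":[0,0,0],"roll":0},{"slide":[0,0,0],"roll":0}]}}

```text
t: 9.9
eef_pos: [565.2, -183.8, 155.0]
tcp_rot: [-3.141, 0.001, 0.001]
ft_force: [-0.2, 0.1, -3.8]
opening: 0.437
grip_force: 30.0
```

Run:
```python
from h import *
s=state();e=s["eef_pos"];print(e,s["tcp_rot"],s["ft_force"],s["moment"],s["opening"],s["grip_force"])
pipe("scene",s["tcp_rot"][2],(120,240),e)
```

```text
[ 565.16903602 -183.82170259  154.97888566] [-3.14122604e+00  6.88327563e-04  5.16337403e-04] [-0.17491871  0.14602779 -3.79896369] [0.01238867 0.04873132 0.02314057] 0.4367279301945535 29.998474717140198
scene 932 t -105.2 114.0 mid 4.4 b [-9.3 16.8 23.7] slope -0.033 z [196.9 215.7 225.9 227.2] zslope 0.004
```

Request:
{"name": "step_arm", "arguments": {"increments": [{"slide":[-0.003,0.014,0],"roll":0},{"slide":[-0.003,0.027,0.01],"roll":0},{"slide":[-0.003,0.027,0.04],"roll":0},{"slide":[-0.003,0.027,0.07],"roll":0},{"slide":[-0.003,0.027,0.085],"roll":0}]}}

```text
t: 10.58
eef_pos: [561.6, -212.3, 68.3]
tcp_rot: [-3.141, 0.002, -0.001]
ft_force: [0.1, 0.0, -2.7]
opening: 0.434
grip_force: 30.0
```

Request:
{"name": "step_arm", "arguments": {"increments": [{"slide":[0,0,0.01],"roll":0},{"slide":[0,0,0.01],"roll":0},{"slide":[0,0,0.01],"roll":0}]}}

```text
t: 10.95
eef_pos: [562.8, -212.2, 61.1]
tcp_rot: [3.141, -0.001, -0.0]
ft_force: [0.1, -0.3, -2.7]
opening: 0.436
grip_force: 30.0
```

Run:
```python
from h import *
s=state();e=s["eef_pos"];print(e,s["tcp_rot"],s["ft_force"],s["opening"])
c=pipe("scene",s["tcp_rot"][2],(60,140),e)
cv2.imwrite("pics/s5.png",cv2.resize(c["color"][140:260,70:230],(800,600),interpolation=cv2.INTER_CUBIC)[...,::-1])
```

```text
[ 562.78520219 -212.16527989   61.07652417] [ 3.14087968e+00 -1.24486886e-03 -1.68742040e-04] [ 0.09203709 -0.25792411 -2.68128982] 0.4356671907778106
scene 785 t -105.0 113.5 mid 4.2 b [-5.1 17.4 23.7] slope -0.036 z [ 99.4 121.7 132.  133.5] zslope -0.005
```

View pics/s5.png

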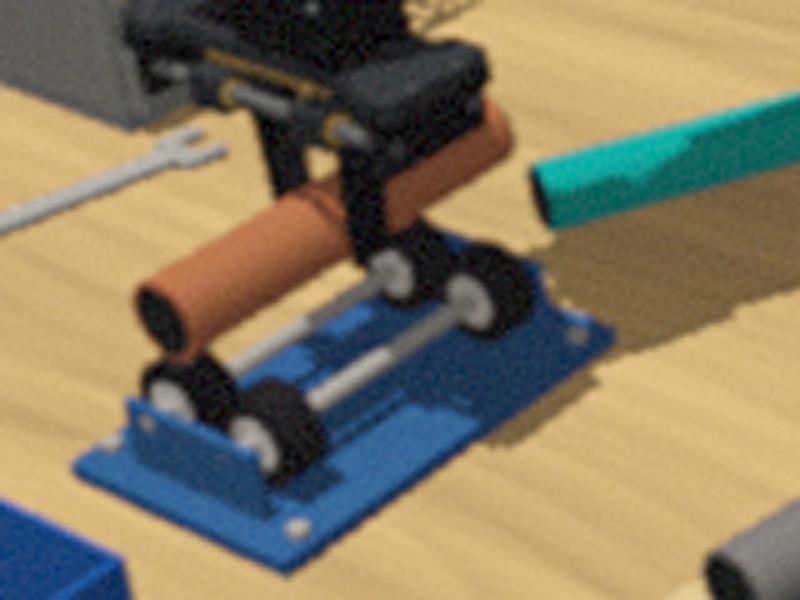

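The pipe is level and parallel above the rollers: near end at crop (165,320), wheels at (185,395), (280,430), (400,265) and (490,290). I'll lower gently, watching the force.

Request:
{"name": "step_arm", "arguments": {"increments": [{"slide":[0,-0.001,0.01],"roll":0},{"slide":[0,-0.001,0.02],"roll":0},{"slide":[0,-0.001,0.026],"roll":0},{"slide":[0,-0.001,0.026],"roll":0}]}}

```text
t: 11.5
eef_pos: [562.0, -210.8, 33.5]
tcp_rot: [-3.141, 0.001, -0.0]
ft_force: [0.6, 0.2, -3.1]
opening: 0.436
grip_force: 30.0
```

Request:
{"name": "step_arm", "arguments": {"increments": [{"slide":[0,0,0.001],"roll":0},{"slide":[0,0,0.002],"roll":0},{"slide":[0,0,0.003],"roll":0},{"slide":[0,0,0.003],"roll":0}]}}

```text
t: 12.0
eef_pos: [562.3, -210.9, 31.3]
tcp_rot: [3.142, -0.0, -0.0]
ft_force: [0.4, -0.0, -2.8]
opening: 0.436
grip_force: 30.0
```

Request:
{"name": "step_arm", "arguments": {"increments": [{"slide":[0,0,0.001],"roll":0},{"slide":[0,0,0.001],"roll":0},{"slide":[0,0,0.002],"roll":0},{"slide":[0,0,0.002],"roll":0}]}}

```text
t: 12.5
eef_pos: [562.4, -211.3, 29.4]
tcp_rot: [3.141, -0.0, -0.0]
ft_force: [-0.8, -1.6, 0.1]
opening: 0.438
grip_force: 30.0
```

Request:
{"name": "step_arm", "arguments": {"increments": [{"slide":[0,0.0005,0.0005],"roll":0},{"slide":[0,0.0005,0.0005],"roll":0}]}}

```text
t: 12.75
eef_pos: [562.5, -211.4, 29.3]
tcp_rot: [3.141, -0.001, -0.0]
ft_force: [-2.4, 0.7, 4.6]
opening: 0.439
grip_force: 30.0
```

The pipe is seated with balanced side force. Releasing a little at a time.

Request:
{"name": "step_arm", "arguments": {"increments": [{"slide":[0,0,0],"roll":0},{"slide":[0,0,0],"roll":0},{"slide":[0,0,0],"roll":0}], "fingers": 0.5}}

```text
t: 13.12
eef_pos: [562.4, -211.4, 28.7]
tcp_rot: [3.142, -0.0, -0.0]
ft_force: [0.5, -0.2, 0.7]
opening: 0.498
grip_force: 0.0
```

Request:
{"name": "step_arm", "arguments": {"increments": [{"slide":[0,0,0],"roll":0},{"slide":[0,0,0],"roll":0},{"slide":[0,0,0],"roll":0}], "fingers": 0.8}}

```text
t: 13.5
eef_pos: [562.3, -211.4, 28.7]
tcp_rot: [3.142, -0.0, -0.0]
ft_force: [-0.1, -0.2, -0.6]
opening: 0.758
grip_force: 0.0
```

Request:
{"name": "step_arm", "arguments": {"increments": [{"slide":[0,0,-0.01],"roll":0},{"slide":[0,0,-0.03],"roll":0},{"slide":[0,0,-0.07],"roll":0},{"slide":[0,0,-0.12],"roll":0},{"slide":[0,0,-0.17],"roll":0}]}}

```text
t: 14.12
eef_pos: [562.1, -211.3, 201.1]
tcp_rot: [3.141, -0.0, -0.0]
ft_force: [0.5, -1.2, -0.0]
opening: 0.8
grip_force: 0.0
```

Request:
{"name": "step_arm", "arguments": {"increments": [{"slide":[-0.02,-0.05,-0.05],"roll":0},{"slide":[-0.04,-0.1,-0.08],"roll":0},{"slide":[-0.06,-0.15,-0.08],"roll":0},{"slide":[-0.07,-0.2,-0.08],"roll":0},{"slide":[-0.07,-0.2,-0.08],"roll":0}]}}

```text
t: 14.75
eef_pos: [491.5, -8.8, 280.0]
tcp_rot: [3.142, -0.002, 0.003]
ft_force: [0.1, -1.2, 0.2]
opening: 0.801
grip_force: 0.0
```

Run:
```python
from h import *
s=state();print(s["eef_pos"],s["ft_force"],s["t"])
e=np.array([566,-211,78.])
for n in("scene","top"):
    try:
        c=pipe(n,0.,(75,115),e)
    except Exception as x:print(n,x);c=imaging.read_camera(n)
    cv2.imwrite(f"pics/end_{n}.png",c["color"][...,::-1])
a=cv2.imread("pics/end_scene.png")[140:260,70:230];b=cv2.imread("pics/end_top.png")[90:210,310:470]
cv2.imwrite("pics/end.png",np.vstack([cv2.resize(x,(400,300),interpolation=cv2.INTER_CUBIC) for x in(a,b)]))
```

```text
[491.4666978   -8.83694864 280.0342793 ] [ 0.06541661 -1.20102368  0.19819671] 14.75
scene 942 t -109.0 109.9 mid 0.4 b [-3.1 15.  22.7] slope -0.01 z [ 76.2  93.3 100.6 102.1] zslope 0.002
top 1098 t -118.3 103.7 mid -7.3 b [-17.5   3.3  19.4] slope -0.004 z [ 79.7  95.5 100.9 103. ] zslope -0.002
```

View pics/end.png

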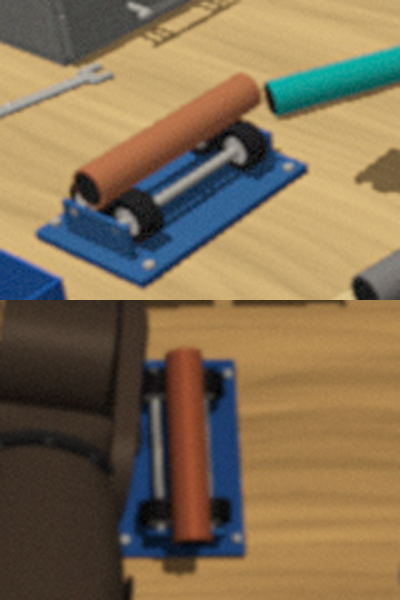

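The pipe lies in the groove, level (top about 100, so centre about 79), aligned within 1°. It's centred to within about 7 mm along the rollers and 2 mm across, and the arm is clear. Handing in.

```bash
python3 -c "
from h import *
print(env.job_done())"
```

```text
the job is handed in; nothing more can be done
None
```

The copper pipe is on the blue roller stand, lying in the groove, aligned within about 1° and centred to within about 7 mm along the rollers; I let go with the arm clear and handed the job in at about 15 s, but no verdict came back.

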